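Close the sample chamber with its keyed lid

ROBOT

A 6-joint arm with a two-finger parallel gripper is mounted at the origin on a cart in front of the work surface, level with it; the furniture and walls round the work are solid. World frame = base frame: x ahead of the robot, y to its left, z up, the work surface at z = 0. Lengths are in m, angles in degrees, forces in N, time in s.
With the tool pointing down it reaches from about 0.3 to 0.75 m from the base axis. Payload 8.5 kg.
Tool frame: the origin (TCP) lies midway between the tips of the shut fingers; the grasp point (between the pads) lies 19 mm behind it; z points along the fingers, y is the direction in which the jaws open and shut (so a half turn about z gives the same grasp; the last joint's range is limited). The gripper opens to 85 mm and grips with 20 to 120 N. Pads are 22 mm wide; open, the fingers measure 114 mm over their backs; the gripper's body (76 mm by 85 mm) begins 54 mm behind the grasp point. The pads swing forward as they close: fully open they stand 13 mm farther back than shut.
Start: joints at [-76.278, 21.807, 74.336, -0, 83.858, -12.336], TCP at [0.242, -0.494, 0.207] pointing down, gripper open.
Joint ranges: [-178.18, 178.18], [-50.72, 133.34], [12.68, 142.11], [-81.47, 261.47], [9.98, 163.14], [-165.26, 165.26]. Speed limits (degrees/s): [136.94, 136.94, 180, 180, 180, 180].

INTERFACE

Orientations are given as a 3x3 rotation matrix whose columns are the frame's x, y, z axes.
In Python, from rig import env gives the robot as it stands.
- The arm moves only by the shell command python3 -m inch 'ROWS' [FORCE]. ROWS is text: rows parted by semicolons, each of 5 numbers parted by spaces: the finger opening in mm, from 0 to 85.4, then the shift along the tool's x, y, z in mm, then the turn about the tool's z in degrees. In form: jaw dx dy dz turn; .... A call has 1 to 10 rows; each row is the pose to reach, as a shift and turn from the pose commanded when the call began, along the tool's axes at that moment; what a row does not reach only later rows make up. A row lasts 1/8 s, in which the tool goes at most 62.5 mm and 10.7 degrees, less where a joint would pass 70% of its speed; a pose out of reach is approached as far as the arm can. A call with a gripper value outside its range is refused whole. The fingers move at their own pace and stop on an object; FORCE is the grip in N (left out, the last holds). Time passes only in rows, so rows that repeat a pose let the fingers close. It gives the time, the measured TCP pose, the force and the opening at its end, in the units of the state.
- env.observe(): the state, without advancing time (a new reading comes with each control period).
- env.get_image(name): name is "scene" or "top" or "wrist"; returns a dict with "color" (420x560x3 uint8, blue, green, red), "range_z" (420x560 float32, m along the optical axis (not along the pixel's ray), 0 where there is no reading), "fov_y" (degrees; the focal length in pixels is half the picture's height over the tangent of half this angle, whatever the lens; pixels are square), "cx", "cy" (the principal point, pixels), "k1" (the pictures are not rectified: a ray, as slopes to the right and down, at radius r is drawn at 1 + k1 r^2 times it, then the intrinsics apply), "R" (3x3) and "t" (3): a world point X has camera coordinates R X + t. Camera axes: x right, y down, z forward; pixel columns grow to the right and rows downward; lengths in m; the calibration is good to about 2 mm. A picture is of the moment at which its call begins.
- env.close_job(): hands the job in, once; it reports no verdict.
The state is a dict: "time_s": time; "q": joint angles; "qvel": joint speeds; "joint_efforts": joint torques, N m; "position": TCP position; "tool_rot": TCP orientation; "ft_force": force on the tool from outside, world axes, zero at the start; "wrist_torque": the same for the moment, N m; "grip_width": finger opening in m.
Only numpy, scipy, OpenCV 4.12 (cv2) and the standard library are available. Lean on these libraries where they do the work, as an engineer would, in place of code of your own. Each camera call takes 0.05 s, during which the arm holds its last target.

TASK

Close the round metal sample chamber: pull its lid by the peg out from under the low shelf until all of its round plate is clear, let go of it on the worktop, and take it again by the bar grip on its middle. Rest it centred on the chamber's rim with its key at least a sixth of a turn away from the notch, then turn it on the rim, without lifting it off, until the key drops into the notch and the lid sits fully home. Let go, and leave the other things where they are.

Things in the scene. Friction and masses are not known exactly. Their poses are not given: they have to be found in the camera images.
- lid_grip (a point): Centre of the upright steel bar grip on the middle of the loose, grey, round lid (about 0.35 kg): 12 mm thick along the lid's x, 80 mm long along its y, 30 mm high. This point is half-way up, 15 mm above the plate's top, 37 mm above the worktop while the lid lies there. Axes: x from the lid's centre to tab, peg and key; z up. It starts about 24 mm in under the shelf's front edge.
- lid_peg (a point): Centre of the lid's upright steel pull peg, 16 mm across, 30 mm high, on a tab 24 mm wide. It stands 94 mm from the lid's centre along its x; this point is half-way up, 37 mm above the worktop while the lid lies there (peg's top at 52 mm). The tab ends 106 mm from the lid's centre. At the start the tab points out of the shelf's open front and the peg stands 70 mm in front of the shelf.
- lid_plate (a point): Centre of the underside of the lid's plate (126 mm across, 8 mm thick), 23 mm below lid_grip; same axes. Below it is a tapered spigot 14 mm deep, 104 mm across, 96 mm at its foot, on which the lid stands level on the worktop. This point is at the height of jar_rim when home, 4 to 8 mm higher while the key rides on the rim (a released lid leans 4 degrees there).
- lid_key (a point): Middle of the lid's key: a lug 13 mm wide along the lid's y, standing 8 mm down from the plate under the root of the tab, 60 mm from the lid's centre along its x. With the key over the notch and the lid free, the lid drops about 8 mm by its own weight.
- jar_rim (a point): Centre of the top of the chamber's rim. The chamber is a fixed, round, open aluminium pot with a dish in it: 124 mm across outside (136 mm at its foot), 108 mm inside, rim top 70 mm above the worktop. Axes: x from its centre to the notch, z up.
- jar_notch (a point): Middle of the one notch in the chamber's rim: about 19 mm wide, 10 mm deep, right through the wall, 60 mm from the chamber's centre; this point is 5 mm below the rim's top.
- shelf_edge (a point): Middle of the front edge (61 mm above the worktop) of the fixed low lid shelf: a grey board 220 mm wide, 150 mm deep on side walls, underside 58 mm and top 64 mm above the worktop; small things up to 20 mm high stand on its rear part. Axes: x points inward from the open front to the closed back, so the lid comes out along -x; z up.
- timer: small pale bench timer, 64x66x19 mm, behind the work; a bystander; origin at the centre of its underside
- beaker: clear plastic beaker, 67 mm wide, 83 mm high, behind the work; a bystander; origin at the centre of its underside
- tape_roll: roll of tape, 61 mm wide, 19 mm high, behind the work; a bystander; origin at the centre of its underside

How it is judged:
By the outcome, as a careful person would: the job done as asked, in the order asked, and still so for the second after the job is handed in, with the robot touching nothing.
It also fails if it takes over 61 s, if anything falls off the work surface, if the arm or the gripper's body presses on something with over 40 N, if the wrist force passes 120 N, or if a joint passes its speed limit or range.

## Working session

There is one attempt and no reset: what is moved stays moved. The work goes in short steps, Python scripts to look and compute and a shell command to move; the robot and the scene stay as the last step left them, time stands still between calls to the robot, and variables do not carry over. Pictures are saved under pics/ and viewed, and the job is handed in when it is done.

```bash
ls; mkdir -p pics; cat > h.py <<'E'
import numpy as np, cv2
from rig import env
def cam(n,fn=None):
    im=env.get_image(n)
    if fn: cv2.imwrite('pics/'+fn,im['color'])
    return im
def ray(im,u,v):
    f=210/np.tan(np.radians(im['fov_y']/2))
    d=np.array([(u-im['cx'])/f,(v-im['cy'])/f]); s=d.copy()
    for _ in range(30): s=d/(1+im['k1']*(s@s))
    return np.array([s[0],s[1],1.])
def atz(im,u,v,z):
    R=np.array(im['R']);t=np.array(im['t']); c=-R.T@t; w=R.T@ray(im,u,v)
    return c+w*(z-c[2])/w[2]
def pt(im,u,v):
    R=np.array(im['R']);t=np.array(im['t'])
    return R.T@(ray(im,u,v)*im['range_z'][int(round(v)),int(round(u))]-t)
def proj(im,X):
    R=np.array(im['R']);t=np.array(im['t']);p=R@np.array(X)+t;s=p[:2]/p[2]
    f=210/np.tan(np.radians(im['fov_y']/2));s=s*(1+im['k1']*(s@s))
    return s*f+[im['cx'],im['cy']]
def cloud(im):
    f=210/np.tan(np.radians(im['fov_y']/2))
    v,u=np.mgrid[0:420,0:560]
    d=np.stack([(u-im['cx'])/f,(v-im['cy'])/f],-1);s=d.copy()
    for _ in range(30): s=d/(1+im['k1']*(s**2).sum(-1,keepdims=True))
    z=im['range_z'];P=np.concatenate([s*z[...,None],z[...,None]],-1)
    return (P-np.array(im['t']))@np.array(im['R'])
def save(im,name):
    import pickle; pickle.dump(im,open(name,'wb'))
E
python3 - <<'E'
from h import *
s=env.observe()
for k,v in s.items(): print(k,np.round(v,3).tolist())
for n in ['scene','top','wrist']:
    im=cam(n,n+'0.png'); save(im,n+'0.pkl'); print(n,im['fov_y'],im['k1'],(-np.array(im['R']).T@im['t']).round(3))
E
```

```text
pics
time_s 0.0
q [-76.279, 21.841, 74.387, 0.0, 83.859, -12.337]
qvel [0.181, 0.001, -0.051, 0.095, 0.004, -0.027]
joint_efforts [-0.001, -44.846, -23.128, -0.0, 0.005, 0.0]
position [0.242, -0.494, 0.206]
tool_rot [[0.898, 0.439, -0.0], [0.439, -0.898, 0.001], [0.0, -0.001, -1.0]]
ft_force [-0.262, 0.109, -0.021]
wrist_torque [0.011, 0.0, -0.011]
grip_width 0.086
scene 52.81213060789389 0.009415135891441606 [ 1.089 -0.834  0.828]
top 48.67271683327863 0.033407406461079085 [0.545 0.017 1.288]
wrist 71.0373817688124 -0.019863403337409248 [ 0.306 -0.463  0.373]
```

View pics/top0.png

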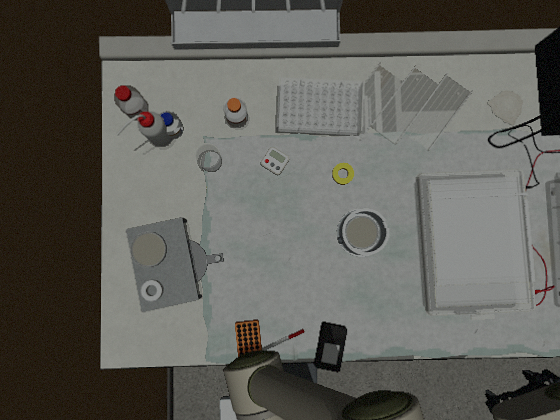

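View pics/scene0.png

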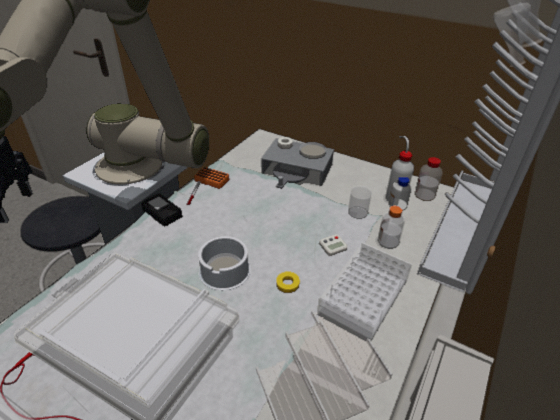

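View pics/wrist0.png

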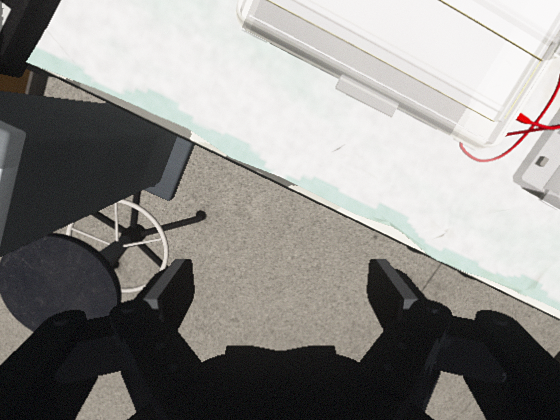

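The top view shows the shelf at px (165,265), the peg near (219,257), the chamber at (363,232), and the timer, beaker and tape behind. I'll enlarge the shelf and chamber areas.

```bash
python3 - <<'E'
import cv2,pickle
from h import *
im=pickle.load(open('top0.pkl','rb'));c=im['color']
a=cv2.resize(c[210:320,120:240],None,fx=5,fy=5,interpolation=cv2.INTER_CUBIC);cv2.imwrite('pics/top0a.png',a)
b=cv2.resize(c[195:270,325:400],None,fx=7,fy=7,interpolation=cv2.INTER_CUBIC);cv2.imwrite('pics/top0b.png',b)
s=pickle.load(open('scene0.pkl','rb'));c=s['color']
cv2.imwrite('pics/sc0b.png',cv2.resize(c[120:300,180:340],None,fx=3.3,fy=3.3,interpolation=cv2.INTER_CUBIC))
print(im['R'])
# cloud
P=cloud(im).reshape(-1,3); 
m=(abs(P[:,0]-.53)<.12)&(abs(P[:,1]+.03)<.12)
sel=P[m&(P[:,2]>.062)&(P[:,2]<.078)];print(len(sel),sel.mean(0),sel.min(0),sel.max(0))
E
```

```text
[[-0.02433424 -0.99956556  0.01662958]
 [-0.99655316  0.02293456 -0.07972333]
 [ 0.0793073  -0.01851227 -0.99667831]]<stdin>:12: RuntimeWarning: Mean of empty slice.
  ret = um.true_divide(
Traceback (most recent call last):
ValueError: zero-size array to reduction operation minimum which has no identity
```

View pics/top0a.png

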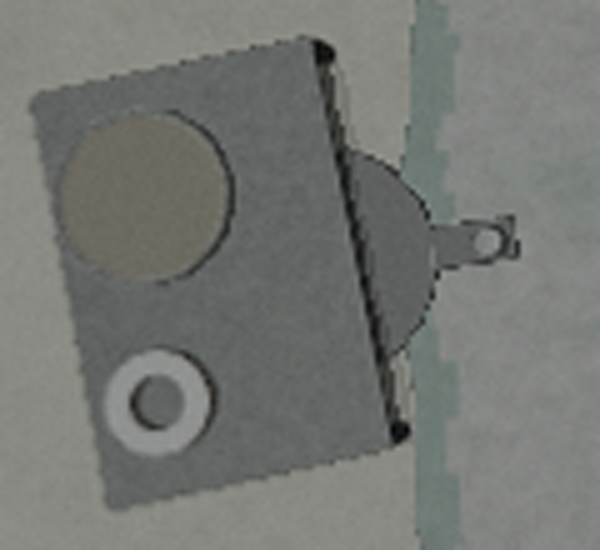

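View pics/top0b.png

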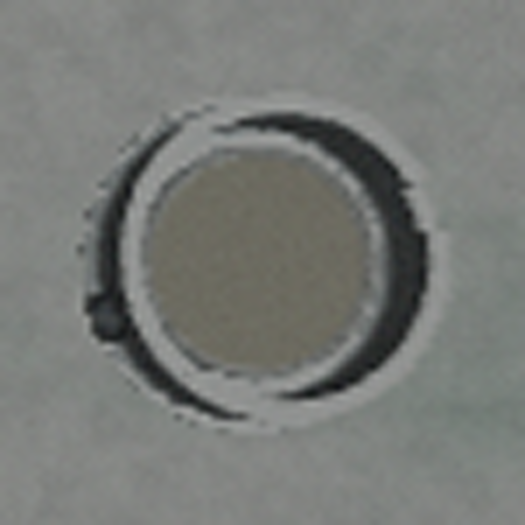

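View pics/sc0b.png

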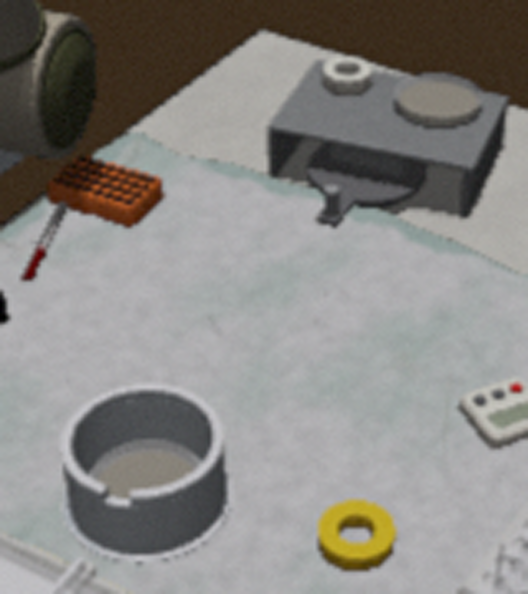

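```bash
python3 - <<'E'
import cv2,pickle
from h import *
im=pickle.load(open('top0.pkl','rb'));s=pickle.load(open('scene0.pkl','rb'))
for u,v,z in [(325+265/7,195+265/7,.07),(219,257,.05),(120+315/5,210+40/5,.064),(120+395/5,210+432/5,.064),(120+490/5,210+242/5,.052)]:
    X=atz(im,u,v,z);print((u,v),X.round(4),pt(im,u,v).round(4),proj(s,X).round(1))
z=im['range_z'];print((z==0).mean(),z.min(),z.max())
for u,v in [(120+490/5,210+242/5),(188,250),(165,282)]: print(pt(im,u,v).round(4))
P=cloud(im);
c=atz(im,362.9,232.9,.07)
m=(np.hypot(P[...,0]-c[0],P[...,1]-c[1])<.085)
print(np.histogram(P[m][:,2],bins=np.arange(-.01,.1,.01)))
E
```

```text
(362.85714285714283, 232.85714285714286) [ 0.5831 -0.2286  0.07  ] [ 0.5846 -0.2383  0.0217] [223.1 249.8]
(219, 257) [0.529  0.1517 0.05  ] [0.5289 0.1519 0.0481] [279.8 177.9]
(183.0, 218.0) [0.6336 0.2431 0.064 ] [0.6348 0.246  0.0482] [321.5 170.4]
(199.0, 296.4) [0.4288 0.2032 0.064 ] [0.427  0.206  0.0455] [262.  158.4]
(218.0, 258.4) [0.5254 0.1542 0.052 ] [0.5254 0.1542 0.0519] [279.2 176.7]
0.003975340136054422 0.0 2.178827
[0.5254 0.1542 0.0519]
[0.5494 0.231  0.0625]
[0.4683 0.2902 0.0661]
(array([  99, 1105,  223,  821,   87,   66,   77,  279,  186,    0]), array([-0.01,  0.  ,  0.01,  0.02,  0.03,  0.04,  0.05,  0.06,  0.07,
        0.08,  0.09]))
```

```bash
cat > rim.py <<'E'
from h import *
from scipy.optimize import least_squares
import pickle,sys
def rimfit(im,c0,lo=.0665,hi=.0735):
    P=cloud(im); m=(np.hypot(P[...,0]-c0[0],P[...,1]-c0[1])<.085)&(P[...,2]>lo)&(P[...,2]<hi)
    Q=P[m]
    f=lambda p: np.hypot(Q[:,0]-p[0],Q[:,1]-p[1])-.058
    r=least_squares(f,c0[:2],loss='soft_l1',f_scale=.002); return r.x,Q
E
python3 - <<'E'
from rim import *
from scipy.ndimage import map_coordinates
for n in ['top','scene']:
    im=pickle.load(open(n+'0.pkl','rb'))
    c,Q=rimfit(im,np.array([.583,-.2286])); r=np.hypot(*(Q[:,:2]-c).T)
    print(n,len(Q),c.round(4),r.min(),r.mean(),r.max(),Q[:,2].mean())
    # unwrap rim at z=.07: angle vs radius
    th=np.radians(np.arange(0,360,1));rr=np.arange(.046,.074,.0005)
    pix=np.array([[proj(im,[c[0]+a*np.cos(t),c[1]+a*np.sin(t),.07]) for t in th] for a in rr])
    g=cv2.remap(im['color'],pix[...,0].astype('f4'),pix[...,1].astype('f4'),cv2.INTER_CUBIC)
    cv2.imwrite(f'pics/unw_{n}.png',cv2.resize(g,(720,280)))
    h=[np.median(Q[:,2])]
    z=map_coordinates(im['range_z'],[pix[24,:,1],pix[24,:,0]],order=0)
E
python3 -c "
import cv2,numpy as np
a=np.vstack([cv2.imread('pics/unw_top.png'),cv2.imread('pics/unw_scene.png')]);cv2.imwrite('pics/unw.png',a)"
```

```text
top 340 [ 0.5875 -0.2346] 0.053616986557128654 0.0580752094659387 0.06261321356861017 0.06988052960837293
scene 395 [ 0.5877 -0.2375] 0.05034971352599364 0.05812702423422836 0.06593026590755702 0.0699162381372999
```

View pics/unw.png

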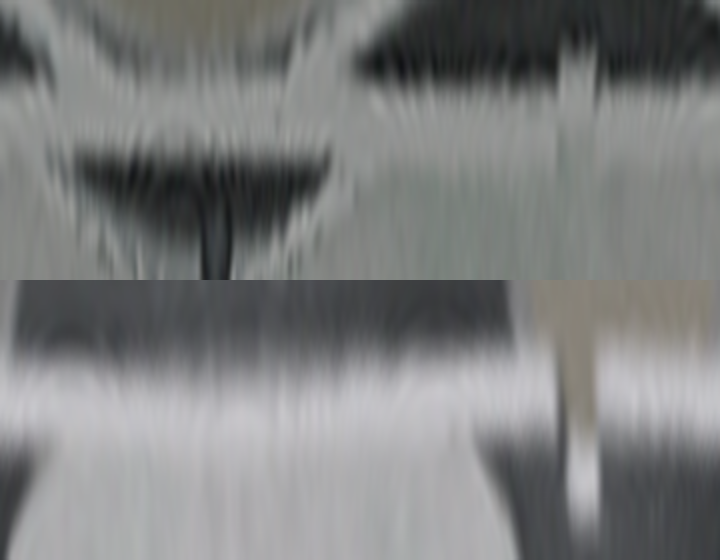

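Rim centre is about (0.5876, -0.236). The notch is at about 289°, seen by both cameras and about 19° wide, as it should be. Next I fit the lid and shelf.

```bash
cat >> h.py <<'E'
def go(target,phi=None):
    "world target TCP, phi=angle of tool x; prints dx dy dz turn"
    s=env.observe();R=np.array(s['tool_rot']);p=np.array(s['position'])
    d=R.T@(np.array(target)-p)*1000; ph=np.degrees(np.arctan2(R[1,0],R[0,0]))
    tr=0 if phi is None else (ph-phi+180)%360-180
    print('shift',d.round(1),'turn',round(tr,1),'phi now',round(ph,2),'pos',p.round(4),'F',np.round(s['ft_force'],1),'grip',round(s['grip_width']*1000,1),'t',round(s['time_s'],2))
E
python3 - <<'E'
from rim import *
im=pickle.load(open('top0.pkl','rb'))
P=cloud(im);u=np.mgrid[0:420,0:560]
# shelf board
m=(P[...,2]>.058)&(P[...,2]<.069)&(P[...,1]>.18)&(P[...,0]>.38)&(P[...,0]<.68)
Q=P[m][:,:2];r=cv2.minAreaRect((Q*1000).astype('f4'));print(r,cv2.boxPoints(r).round(1).tolist())
peg=P[(P[...,2]>.047)&(P[...,2]<.056)&(np.hypot(P[...,0]-.5254,P[...,1]-.1542)<.02)];print(len(peg),peg.mean(0))
pl=P[(P[...,2]>.017)&(P[...,2]<.027)&(np.hypot(P[...,0]-.51,P[...,1]-.235)<.14)&(P[...,1]>.12)]
r=[];print(len(pl))
far=pl[np.hypot(pl[:,0]-.5075,pl[:,1]-.2465)>.066];print('tab',len(far),far.mean(0))
# outer boundary of plate
ang=np.degrees(np.arctan2(pl[:,1]-.2465,pl[:,0]-.5075));rad=np.hypot(pl[:,0]-.5075,pl[:,1]-.2465)
B=[]
for a in list(range(-125,-92,3))+list(range(-66,-40,3)):
    k=abs(ang-a)<2
    if k.sum(): i=np.argmax(np.where(k,rad,0));B.append(pl[i,:2])
B=np.array(B);f=least_squares(lambda p:np.hypot(*(B-p).T)-.0625,[.5075,.2465]);print(f.x,np.abs(f.fun).max())
d=peg.mean(0)[:2]-f.x;print(np.hypot(*d),np.degrees(np.arctan2(d[1],d[0])))
b=(far[:,:2]-f.x);print('tab dir',np.degrees(np.arctan2(*b.mean(0)[::-1])))
go([.5254,.1542,.12],11)
E
```

```text
((531.53759765625, 345.1884765625), (296.2158203125, 277.3349609375), 0.30665284395217896) [[382.70001220703125, 483.1000061035156], [384.20001220703125, 205.6999969482422], [680.4000244140625, 207.3000030517578], [678.9000244140625, 484.6000061035156]]
28 [0.52720611 0.15568324 0.05155188]
616
tab 119 [0.53432067 0.17793602 0.02166915]
[0.51737533 0.24945759] 0.015439235483669322
0.09428824470578423 -84.0152926798623
tab dir -76.67090502040301
shift [ 539.7 -457.4   87.2] turn 15.1 phi now 26.06 pos [ 0.2415 -0.4939  0.2066] F [ 0.6  0.2 -0.7] grip 85.5 t 0.15
```

```bash
python3 -m inch '85 54 -46 6 2; 85 108 -91 12 3; 60 162 -137 18 5; 45 216 -183 24 6; 40 270 -229 30 8; 40 324 -274 36 9; 40 378 -320 42 11; 40 432 -366 48 12; 40 486 -412 54 14; 40 540 -457 60 15' 40
python3 -m inch '40 0 0 0 0; 40 0 0 0 0' 
python3 - <<'E'
from h import *
go([.526,.155,.12],11)
im=cam('wrist','w1.png');save(im,'w1.pkl')
E
```

```text
time_s: 1.4
position: [0.4923, 0.0783, 0.154]
tool_rot: [[0.982, 0.191, 0.0], [0.191, -0.982, -0.0], [0.0, 0.0, -1.0]]
ft_force: [0.5, -1.0, 0.2]
grip_width: 0.0401
time_s: 1.65
position: [0.4915, 0.076, 0.154]
tool_rot: [[0.981, 0.192, -0.001], [0.192, -0.981, -0.0], [-0.001, 0.0, -1.0]]
ft_force: [-0.5, 0.2, -0.7]
grip_width: 0.0403
shift [ 49.1 -70.9  34. ] turn 0.1 phi now 11.09 pos [0.4915 0.076  0.154 ] F [-0.5  0.2 -0.7] grip 40.3 t 1.65
```

View pics/w1.png

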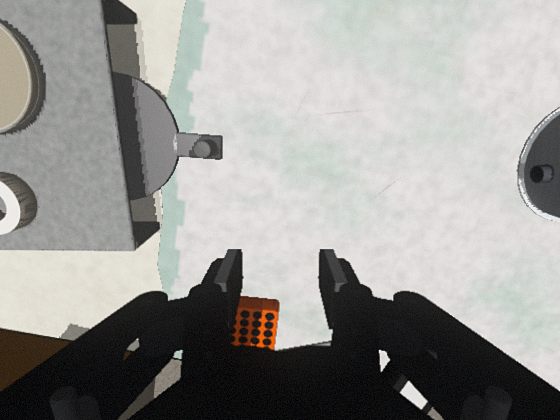

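The wrist view shows the peg top at about (204,147), the tab from (178,147) to (222,147), and the shelf edge running from (105,0) to (135,248).

```bash
python3 - <<'E'
from rim import *
im=pickle.load(open('w1.pkl','rb'));c=im['color']
cv2.imwrite('pics/w1c.png',cv2.resize(c[60:210,90:250],None,fx=5,fy=5,interpolation=cv2.INTER_CUBIC)[:600])
P=cloud(im);
peg=P[(P[...,2]>.048)&(P[...,2]<.055)&(np.hypot(P[...,0]-.5254,P[...,1]-.1542)<.02)];print(len(peg),peg.mean(0),peg.min(0),peg.max(0))
tab=P[(P[...,2]>.0175)&(P[...,2]<.026)&(np.hypot(P[...,0]-.5254,P[...,1]-.1542)<.04)];
print(len(tab),tab.min(0),tab.max(0)); 
r=cv2.minAreaRect((tab[:,:2]*1000).astype('f4'));print(r)
pl=P[(P[...,2]>.017)&(P[...,2]<.027)&(P[...,1]>.13)&(P[...,0]>.4)&(P[...,0]<.64)];print(len(pl))
for cx in [(.508,.247)]:
    ang=np.degrees(np.arctan2(pl[:,1]-cx[1],pl[:,0]-cx[0]));rad=np.hypot(pl[:,0]-cx[0],pl[:,1]-cx[1])
    for a in range(-140,-20,5):
        k=abs(ang-a)<1.5
        if k.sum():print(a,rad[k].max().round(4),end='; ')
E
```

```text
248 [0.52831621 0.15389522 0.0511288 ] [0.52045253 0.14644185 0.04818713] [0.53594693 0.16184744 0.05317757]
1011 [0.50284996 0.14128633 0.01754663] [0.54143413 0.19406758 0.02593187]
((524.9229125976562, 168.00421142578125), (38.62108612060547, 52.1919059753418), 7.676453113555908)
6679
-140 0.0541; -135 0.0546; -130 0.0559; -125 0.056; -120 0.0564; -115 0.0581; -110 0.0579; -105 0.0587; -100 0.0598; -95 0.06; -90 0.0614; -85 0.1061; -80 0.1068; -75 0.1076; -70 0.1012; -65 0.0721; -60 0.0663; -55 0.0674; -50 0.0685; -45 0.068; -40 0.069; -35 0.0691; -30 0.0708; -25 0.071;
```

View pics/w1c.png

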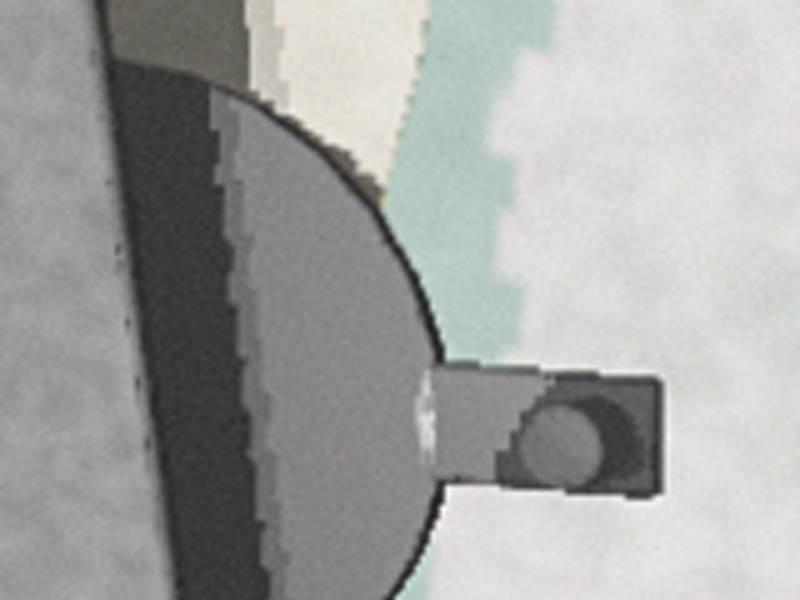

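```bash
python3 - <<'E'
from rim import *
im=pickle.load(open('w1.pkl','rb'))
for pair,z in [(((110,60),(125.5,178)),.0635),(((178,132.5),(222,135.5)),.022),(((178,156),(221,158.5)),.022)]:
    a,b=[atz(im,*q,z) for q in pair];d=b-a;print(a.round(4),b.round(4),np.degrees(np.arctan2(d[1],d[0])).round(2))
P=cloud(im)
pl=P[(P[...,2]>.017)&(P[...,2]<.027)&(P[...,1]>.13)&(P[...,0]>.4)&(P[...,0]<.64)]
cx=np.array([.5175,.248])
ang=np.degrees(np.arctan2(pl[:,1]-cx[1],pl[:,0]-cx[0]));rad=np.hypot(pl[:,0]-cx[0],pl[:,1]-cx[1])
B=np.array([pl[np.argmax(np.where(abs(ang-a)<1.5,rad,0)),:2] for a in list(range(-135,-100,3))+list(range(-62,-30,3))])
f=least_squares(lambda p:np.hypot(*(B-p).T)-.063,cx);print(f.x,np.abs(f.fun).max())
# peg outline by color? peg top pixel
for u,v in [(90+562/5,60+445/5)]: print(atz(im,u,v,.052))
go([.528,.154,.08],7)
E
```

```text
[0.5854 0.2325 0.0635] [0.4917 0.215  0.0635] -169.42
[0.5359 0.1865 0.022 ] [0.5412 0.1435 0.022 ] -82.88
[0.513  0.1842 0.022 ] [0.5188 0.1413 0.022 ] -82.34
[0.51744649 0.24822601] 0.0007549957913598887
[0.528246   0.15369559 0.052     ]
shift [ 50.9 -70.2  74.2] turn 4.0 phi now 11.01 pos [0.4915 0.0754 0.1542] F [-0.9 -1.  -0.5] grip 40.1 t 1.7
```

```bash
python3 -m inch '40 25 -35 30 2; 40 51 -70 60 4; 40 51 -70 74 4; 40 51 -70 90 4; 40 51 -70 110 4; 40 51 -70 125 4; 40 51 -70 125 4' 
python3 - <<'E'
from h import *
go([.528,.154,.028],7)
im=cam('wrist','w2.png');im=cam('scene');cv2.imwrite('pics/s2.png',cv2.resize(im['color'][120:240,220:380],None,fx=5,fy=5))
E
```

```text
time_s: 2.58
position: [0.528, 0.1537, 0.0287]
tool_rot: [[0.993, 0.122, -0.002], [0.122, -0.993, -0.0], [-0.002, 0.0, -1.0]]
ft_force: [0.5, -0.2, 0.2]
grip_width: 0.0396
shift [ 0.1 -0.3  0.7] turn -0.0 phi now 6.98 pos [0.528  0.1537 0.0287] F [ 0.5 -0.2  0.2] grip 39.6 t 2.58
```

View pics/w2.png

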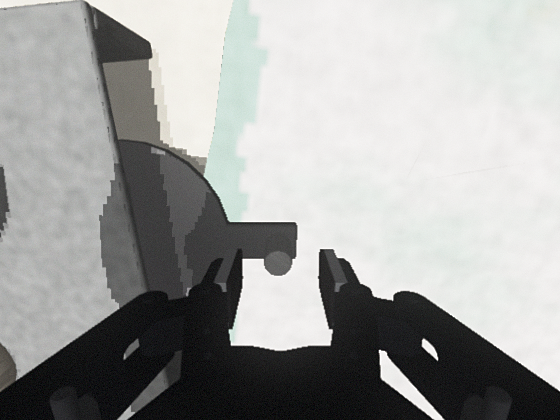

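View pics/s2.png

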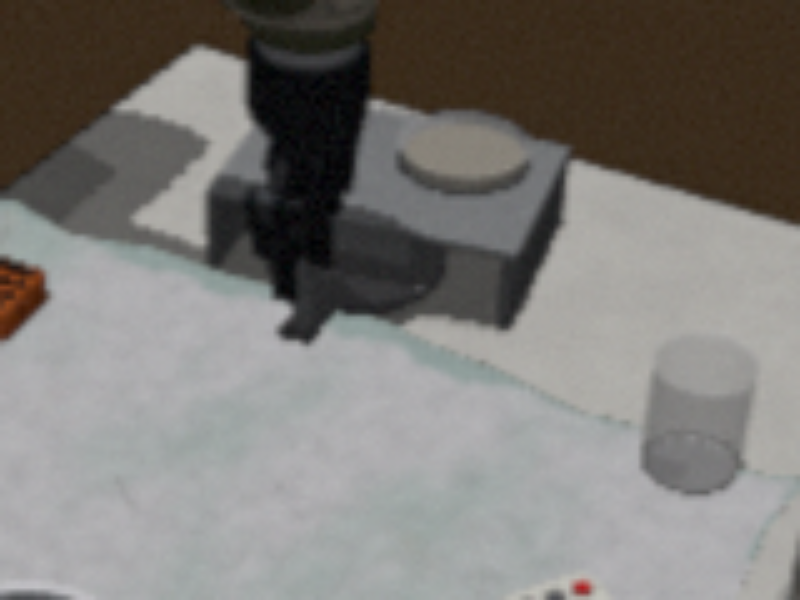

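The peg is at (278,262), between the pads. Closing.

```bash
python3 -m inch '14 0 0 0 0; 14 0 0 0 0; 14 0 0 0 0; 14 0 0 0 0' 40
python3 -m inch '14 0 3 0 0; 14 0 8 0 0; 14 0 14 0 0; 14 0 20 0 0'
python3 - <<'E'
from h import *
im=cam('wrist','w3.png')
E
```

```text
time_s: 3.18
position: [0.5284, 0.1548, 0.0293]
tool_rot: [[0.992, 0.123, 0.0], [0.123, -0.992, 0.0], [0.0, 0.0, -1.0]]
ft_force: [-0.4, -0.5, -0.1]
grip_width: 0.0139
time_s: 3.68
position: [0.5309, 0.1343, 0.0292]
tool_rot: [[0.992, 0.123, -0.0], [0.123, -0.992, 0.0], [-0.0, -0.0, -1.0]]
ft_force: [0.3, -0.2, 0.5]
grip_width: 0.0139
```

View pics/w3.png

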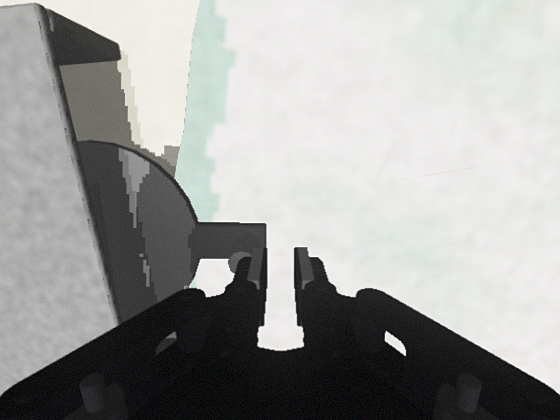

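```bash
python3 - <<'E'
from h import *
s=env.observe();p=np.array(s['position']);im=cam('wrist');save(im,'w3.pkl')
R=np.array(s['tool_rot'])
for dz in (0,.019,.023): print(dz,proj(im,p-R[:,2]*dz).round(1), proj(im,p-R[:,2]*dz+R[:,0]*.011).round(1))
print('peg',atz(im,240,262,.052),pt(im,238,262),'t',s['time_s'],'finger',pt(im,265,255),pt(im,300,255),pt(im,262,310),pt(im,298,310))
print('tabend',atz(im,265,224,.022),pt(im,260,230))
t=cam('top');print('top');save(t,'t3.pkl')
P=cloud(im);m=(P[...,2]>.047)&(P[...,2]<.056)&(np.hypot(P[...,0]-.5254,P[...,1]-.1542)<.02);print(P[m].mean(0),m.sum())
E
```

```text
0 [279.4 247. ] [279.4 230. ]
0.019 [279.3 260.7] [279.3 242. ]
0.023 [279.3 264. ] [279.3 244.9]
peg [0.5295136  0.15481805 0.052     ] [0.53607048 0.15461388 0.0652774 ] t 3.725 finger [0.54240896 0.14199041 0.06754575] [0.54387275 0.12536575 0.06631381] [0.52837861 0.14059725 0.09065369] [0.52967161 0.12574281 0.08990825]
tabend [0.54220375 0.14418731 0.022     ] [0.60171582 0.14217071 0.19559584]
top
[0.53126257 0.1562189  0.05093469] 342
```

```bash
python3 - <<'E'
from h import *
s=env.observe();p=np.array(s['position'])
im=cam('scene');save(im,'s3.pkl')
q=proj(im,p).round(1);print(q,proj(im,p+[0,0,.023]),proj(im,p+[0,0,.038]))
c=im['color'].copy();
k=cv2.resize(c[140:220,240:340],None,fx=8,fy=8,interpolation=cv2.INTER_CUBIC)[:600]
for z in (0,.023,.038):
    u,v=proj(im,p+[0,0,z]);cv2.circle(k,(int((u-240)*8+4),int((v-140)*8+4)),4,(0,0,255),1)
cv2.imwrite('pics/s3.png',k)
t=__import__('pickle').load(open('t3.pkl','rb'));
cv2.imwrite('pics/t3.png',cv2.resize(t['color'][210:310,150:270],None,fx=6,fy=6))
E
```

```text
[277.5 185.9] [277.59431653 180.10770217] [277.65731499 176.23279732]
```

View pics/s3.png

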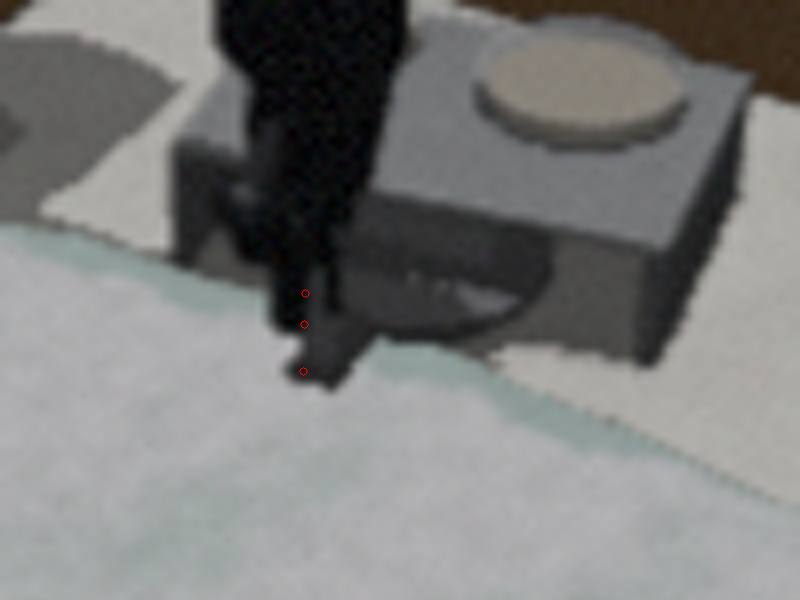

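View pics/t3.png

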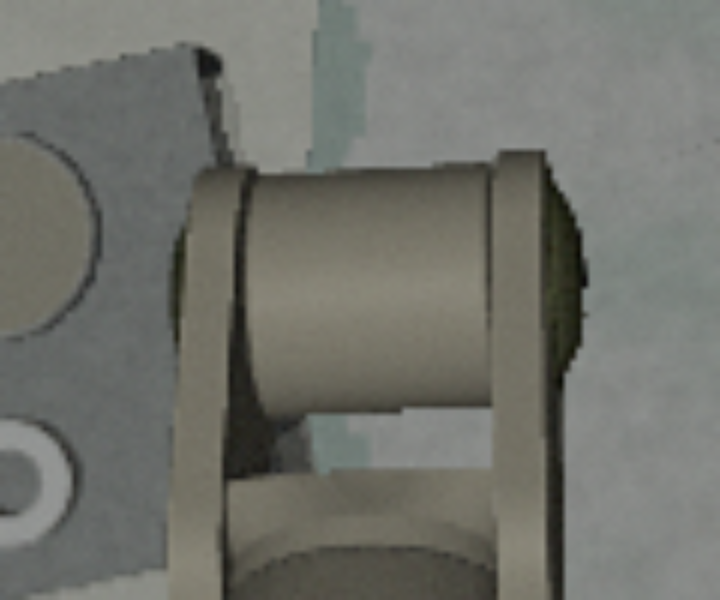

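The left finger passed over the peg (peg at (240,262) in the wrist view, half hidden). In the scene view the finger tips stand about 25 mm above the reported TCP. I'll open, go back over the peg, and descend while watching the force.

```bash
python3 -m inch '40 0 0 0 0; 40 0 0 0 0; 40 0 0 0 0; 40 0 -10 0 0; 40 0 -20 0 0; 40 0 -20 0 0'
python3 -m inch '40 0 0 4 0; 40 0 0 8 0; 40 0 0 8 0'
python3 - <<'E'
from h import *
go([.529,.1545,.02],7)
im=cam('wrist','w4.png');im=cam('scene');cv2.imwrite('pics/s4.png',cv2.resize(im['color'][140:215,240:340],None,fx=8,fy=8,interpolation=cv2.INTER_CUBIC))
E
```

```text
time_s: 4.62
position: [0.5281, 0.1557, 0.0292]
tool_rot: [[0.992, 0.124, -0.0], [0.124, -0.992, 0.0], [-0.0, -0.0, -1.0]]
ft_force: [0.1, -0.3, -0.4]
grip_width: 0.0399
time_s: 5.0
position: [0.5282, 0.1545, 0.0207]
tool_rot: [[0.992, 0.123, -0.001], [0.123, -0.992, -0.0], [-0.001, -0.0, -1.0]]
ft_force: [-0.6, -0.1, -0.2]
grip_width: 0.04
shift [0.8 0.1 0.7] turn 0.0 phi now 7.04 pos [0.5282 0.1545 0.0207] F [-0.6 -0.1 -0.2] grip 40.0 t 5.0
```

View pics/w4.png

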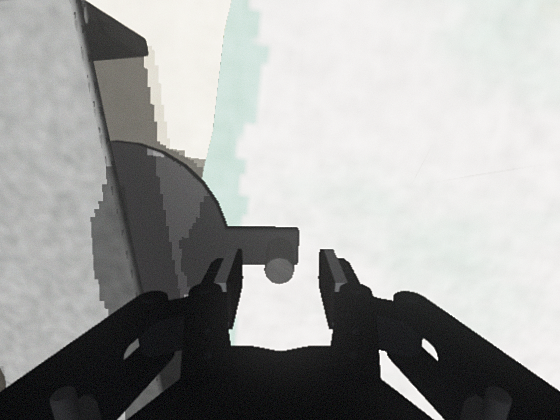

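View pics/s4.png

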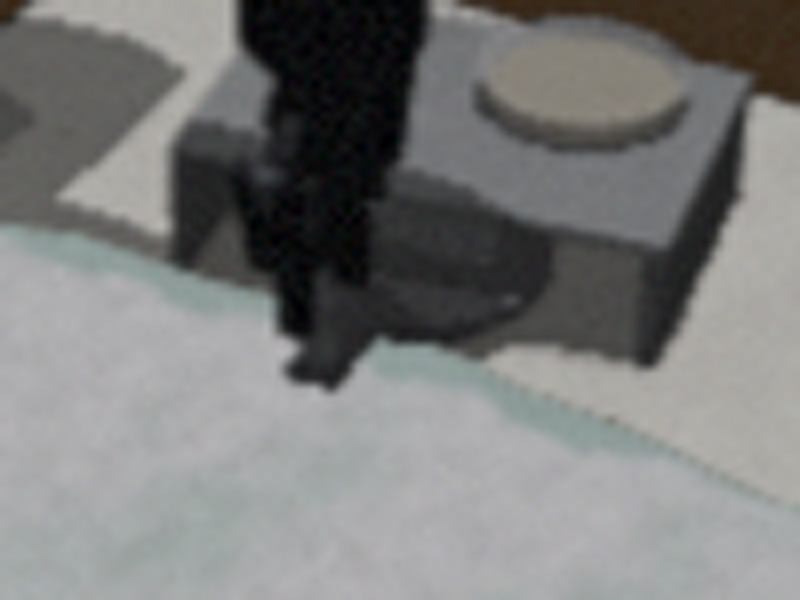

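```bash
python3 -m inch '40 1 0 3 0; 40 1 0 6 0; 40 1 0 9 0; 40 1 0 9 0'
python3 -m inch '40 0 0 2 0; 40 0 0 4 0; 40 0 0 5 0'
python3 - <<'E'
from h import *
go([.529,.1545,.005],7)
im=cam('wrist','w5.png');im=cam('scene');cv2.imwrite('pics/s5.png',cv2.resize(im['color'][140:215,240:340],None,fx=8,fy=8,interpolation=cv2.INTER_CUBIC))
E
```

```text
time_s: 5.6
position: [0.5292, 0.1548, 0.0119]
tool_rot: [[0.992, 0.123, -0.001], [0.123, -0.992, -0.0], [-0.001, 0.0, -1.0]]
ft_force: [0.2, -0.1, -0.3]
grip_width: 0.0401
time_s: 5.98
position: [0.5293, 0.1548, 0.0071]
tool_rot: [[0.992, 0.123, -0.0], [0.123, -0.992, 0.0], [-0.0, -0.0, -1.0]]
ft_force: [0.2, -0.2, 0.1]
grip_width: 0.0401
shift [-0.4  0.3  2.1] turn 0.1 phi now 7.06 pos [0.5293 0.1548 0.0071] F [ 0.2 -0.2  0.1] grip 40.1 t 5.97
```

View pics/w5.png

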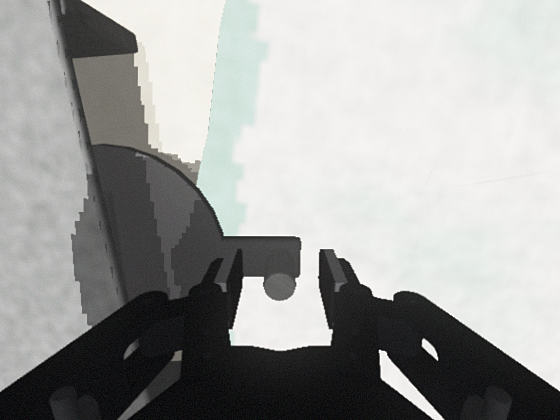

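View pics/s5.png

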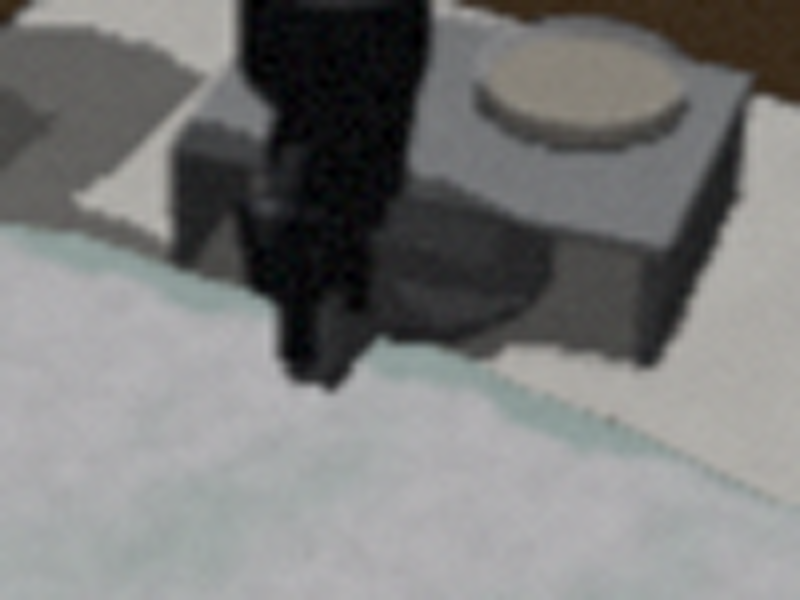

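```bash
python3 -m inch '5 0 0 0 0; 5 0 0 0 0; 5 0 0 0 0; 5 0 0 0 0; 5 0 0 0 0' 40
python3 - <<'E'
from h import *
go([.529,.1545,.005],7)
im=cam('wrist','w6.png')
E
```

```text
time_s: 6.7
position: [0.5295, 0.1548, 0.0074]
tool_rot: [[0.992, 0.123, 0.0], [0.123, -0.992, -0.0], [0.0, 0.0, -1.0]]
ft_force: [-1.4, -0.8, 2.6]
grip_width: 0.0142
shift [-0.5  0.2  2.4] turn 0.1 phi now 7.06 pos [0.5295 0.1548 0.0074] F [-1.4 -0.8  2.6] grip 14.2 t 6.7
```

View pics/w6.png

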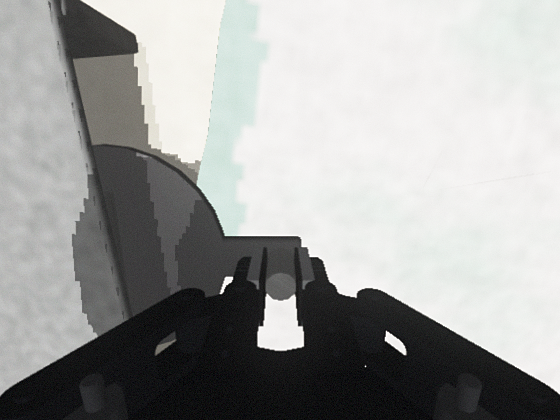

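Gripped (the opening stopped at 14.2 mm). Pulling out.

```bash
python3 -m inch '5 0 5 0 0; 5 0 15 0 0; 5 1 28 0 0; 5 2 42 0 0; 5 2 57 0 0; 5 3 72 0 0; 5 3 87 0 0; 5 4 102 0 0; 5 4 114 0 0; 5 4 122 0 0' 
python3 -m inch '5 0 0 0 0; 5 0 0 0 0' 
python3 - <<'E'
from h import *
go([.529,.1545,.005],7)
im=cam('wrist','w7.png')
im=cam('top');cv2.imwrite('pics/t7.png',cv2.resize(im['color'][200:320,120:280],None,fx=5,fy=5));save(im,'t7.pkl')
E
```

```text
time_s: 8.0
position: [0.5484, 0.0335, 0.0072]
tool_rot: [[0.992, 0.122, -0.0], [0.122, -0.992, 0.0], [-0.0, -0.0, -1.0]]
ft_force: [-0.7, 2.8, 0.0]
grip_width: 0.0143
time_s: 8.25
position: [0.5487, 0.0337, 0.0075]
tool_rot: [[0.992, 0.123, 0.001], [0.123, -0.992, -0.001], [0.001, 0.001, -1.0]]
ft_force: [-0.3, -3.9, 3.3]
grip_width: 0.0146
shift [  -4.6 -122.3    2.3] turn 0.1 phi now 7.08 pos [0.5487 0.0337 0.0075] F [-0.3 -3.9  3.3] grip 14.6 t 8.25
```

View pics/w7.png

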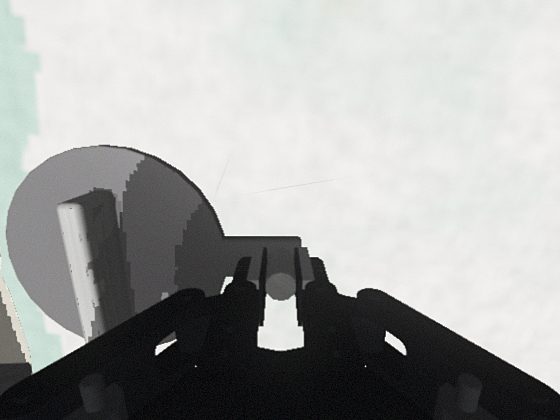

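View pics/t7.png

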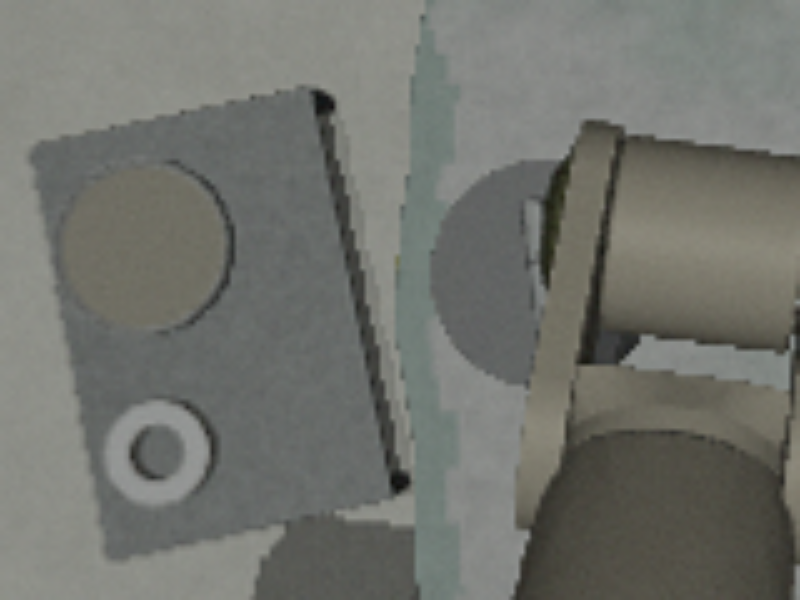

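The lid's whole plate is clear of the shelf. I'll let go, rise, and look at the bar grip.

```bash
python3 -m inch '40 0 0 0 0; 40 0 0 0 0; 40 0 0 0 0; 40 0 0 -20 0; 40 0 0 -60 0; 40 -20 -20 -90 0; 40 -40 -20 -110 0; 40 -40 -20 -110 0; 40 -40 -20 -110 0' 
python3 - <<'E'
from h import *
go([.537,.127,.1],7)
im=cam('wrist','w8.png');save(im,'w8.pkl')
E
```

```text
time_s: 9.48
position: [0.5065, 0.0491, 0.1165]
tool_rot: [[0.992, 0.123, -0.001], [0.123, -0.992, 0.0], [-0.001, -0.0, -1.0]]
ft_force: [-0.6, 0.4, 0.6]
grip_width: 0.0401
shift [ 39.9 -73.5  16.5] turn 0.0 phi now 7.04 pos [0.5065 0.0491 0.1165] F [-0.6  0.4  0.6] grip 40.1 t 9.47
```

View pics/w8.png

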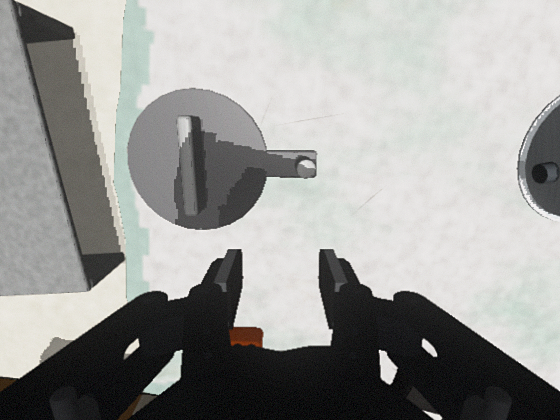

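The wrist view shows the whole lid. The plate is centred near (197,159), the bar's top runs from (184,117) to (193,214), and the peg is at (306,168).

```bash
cat > lid.py <<'E'
from rim import *
def lid(im,c0,zb=(.047,.056),zp=(.018,.026)):
    P=cloud(im);c0=np.array(c0)
    d=np.hypot(P[...,0]-c0[0],P[...,1]-c0[1])
    bar=P[(P[...,2]>zb[0])&(P[...,2]<zb[1])&(d<.05)]
    b=cv2.minAreaRect((bar[:,:2]*1000).astype('f4'))
    Q=bar[:,:2]-bar[:,:2].mean(0);w,v=np.linalg.eigh(Q.T@Q);ax=v[:,1]
    print('bar',len(bar),b,'axis deg',np.degrees(np.arctan2(ax[1],ax[0])).round(2),bar.mean(0).round(4))
    peg=P[(P[...,2]>zb[0])&(P[...,2]<zb[1])&(d>.07)&(d<.11)];print('peg',len(peg),peg.mean(0).round(4))
    pl=P[(P[...,2]>zp[0])&(P[...,2]<zp[1])&(d<.085)]
    c=c0
    for _ in range(3):
        a=np.degrees(np.arctan2(pl[:,1]-c[1],pl[:,0]-c[0]));r=np.hypot(*(pl[:,:2]-c).T);r=np.where(r<.068,r,0)
        B=np.array([pl[np.argmax(np.where(abs(a-k)<3,r,0)),:2] for k in range(-180,180,6) if (abs(a-k)<3).any()])
        f=least_squares(lambda p:np.hypot(*(B-p).T)-.0625,c,loss='soft_l1',f_scale=.001);c=f.x
    print('plate',c.round(4),np.median(abs(f.fun)))
    e=peg.mean(0)[:2]-c;print('peg dist',np.hypot(*e).round(4),'dir',np.degrees(np.arctan2(e[1],e[0])).round(2))
E
python3 - <<'E'
from lid import *
im=pickle.load(open('w8.pkl','rb'));lid(im,[.537,.127])
for q in [(184,117),(193,214),(188.5,165)]: print(atz(im,*q,.052).round(4))
print('peg',atz(im,306,168,.052))
c=im['color'];cv2.imwrite('pics/w8c.png',cv2.resize(c[80:240,110:330],None,fx=3.6,fy=3.6,interpolation=cv2.INTER_CUBIC))
E
```

```text
bar 1549 ((536.6425170898438, 126.5819320678711), (79.56684112548828, 12.627297401428223), 6.491856575012207) axis deg -173.34 [0.5388 0.126  0.0508]
peg 309 [0.5475 0.0334 0.0512]
plate [0.5364 0.1262] 0.0002362967690707346
peg dist 0.0935 dir -83.19
[0.5747 0.1298 0.052 ]
[0.4993 0.1199 0.052 ]
[0.539  0.1251 0.052 ]
peg [0.54791464 0.03336242 0.052     ]
```

View pics/w8c.png

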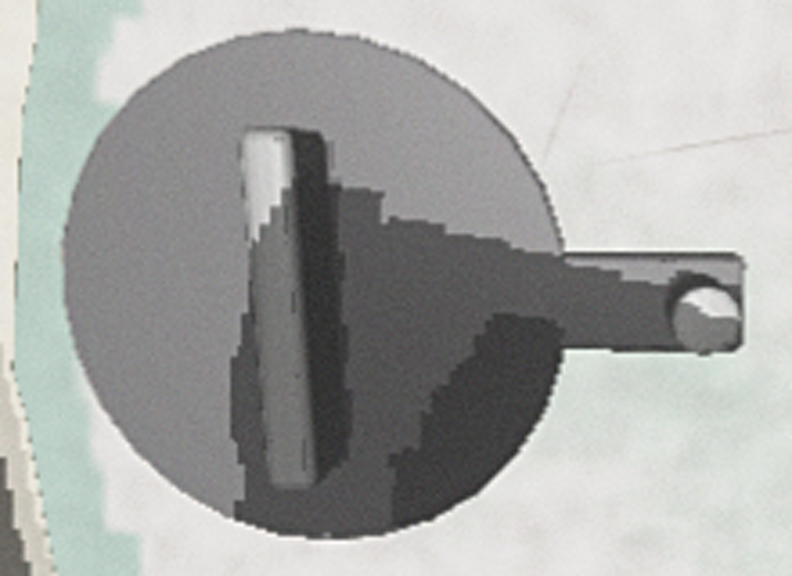

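```bash
python3 - <<'E'
from h import *
go([.5367,.1264,.006],6.7)
E
```

```text
shift [ 39.6 -72.9 110.3] turn 0.3 phi now 7.04 pos [0.5064 0.0491 0.1163] F [ 0.4 -0.4 -0.6] grip 39.9 t 9.53
```

```bash
python3 -m inch '40 20 -37 0 0.3; 40 40 -73 10 0.3; 40 40 -73 30 0.3; 40 40 -73 60 0.3; 40 40 -73 85 0.3; 40 40 -73 100 0.3; 40 40 -73 110 0.3; 40 40 -73 110 0.3' 80
python3 - <<'E'
from h import *
go([.5367,.1264,.006],6.7)
im=cam('wrist','w9.png')
E
```

```text
time_s: 10.52
position: [0.5369, 0.1265, 0.0068]
tool_rot: [[0.993, 0.118, -0.001], [0.118, -0.993, 0.0], [-0.001, -0.0, -1.0]]
ft_force: [0.0, 0.4, 0.1]
grip_width: 0.0404
shift [-0.2  0.1  0.8] turn 0.1 phi now 6.75 pos [0.5369 0.1265 0.0068] F [0.  0.4 0.1] grip 40.4 t 10.53
```

View pics/w9.png

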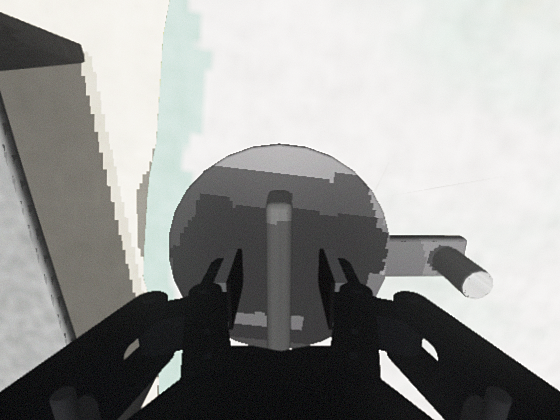

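```bash
python3 -m inch '3 0 0 0 0; 3 0 0 0 0; 3 0 0 0 0; 3 0 0 0 0; 3 0 0 0 0' 80
python3 -m inch '3 0 0 -10 0; 3 0 0 -30 0; 3 0 0 -60 0; 3 0 0 -90 0; 3 0 0 -115 0; 3 0 0 -120 0; 3 0 0 -120 0' 
python3 - <<'E'
from h import *
go([.5876,-.236,.127],94)
im=cam('wrist','w10.png')
im=cam('scene','s10.png')
E
```

```text
time_s: 11.2
position: [0.5373, 0.1266, 0.0082]
tool_rot: [[0.993, 0.118, 0.002], [0.118, -0.993, 0.0], [0.002, 0.0, -1.0]]
ft_force: [-1.5, 0.3, 6.6]
grip_width: 0.0101
time_s: 12.08
position: [0.5365, 0.1265, 0.1267]
tool_rot: [[0.993, 0.118, -0.001], [0.118, -0.993, -0.0], [-0.001, -0.0, -1.0]]
ft_force: [0.5, -0.6, -4.5]
grip_width: 0.01
shift [ 8.10e+00  3.66e+02 -3.00e-01] turn -87.2 phi now 6.76 pos [0.5365 0.1265 0.1267] F [ 0.5 -0.6 -4.5] grip 10.0 t 12.07
```

View pics/w10.png

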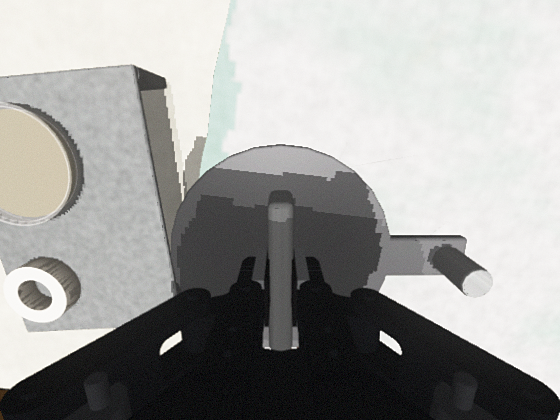

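View pics/s10.png

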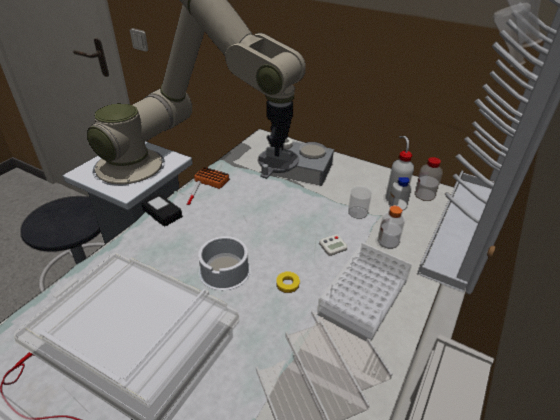

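The lid is held level. I'll carry it to a standoff where the wrist camera can see the chamber.

```bash
python3 -m inch '3 -14 35 -10 0; 3 -32 85 -20 0; 3 -51 135 -30 0; 3 -70 185 -30 0; 3 -90 235 -30 0; 3 -109 285 -30 0; 3 -124 325 -30 0; 3 -134 349 -30 0; 3 -134 349 -30 0; 3 -134 349 -30 0' 
python3 - <<'E'
from lid import *
go([.5876,-.236,.127],94)
im=cam('wrist','w11.png');save(im,'w11.pkl')
c,Q=rimfit(im,np.array([.5876,-.236])); r=np.hypot(*(Q[:,:2]-c).T)
print(len(Q),c.round(4),r.min(),r.mean(),r.max(),Q[:,2].mean())
E
```

```text
time_s: 13.42
position: [0.4448, -0.235, 0.1566]
tool_rot: [[0.993, 0.118, -0.001], [0.118, -0.993, 0.001], [-0.001, -0.001, -1.0]]
ft_force: [0.5, 0.1, -3.0]
grip_width: 0.0103
shift [141.8  17.8  29.5] turn -87.2 phi now 6.77 pos [ 0.4448 -0.235   0.1566] F [ 0.5  0.1 -3. ] grip 10.3 t 13.43
2929 [ 0.5881 -0.2376] 0.05352805105409749 0.057937087451251 0.06256979921829713 0.06941457158501844
```

View pics/w11.png

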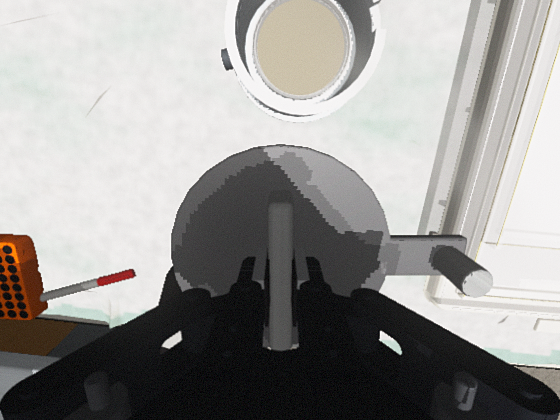

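The rim seen by the wrist camera centres on (0.588, -0.2376), which agrees with the top and scene cameras. The lid plate spans columns 171 to 388, so it is centred in the hand. Next I check the in-hand offset along tool x and the notch angle.

```bash
python3 - <<'E'
from lid import *
im=pickle.load(open('w11.pkl','rb'))
p=np.array([.4448,-.235,.1566]);X=np.array([.993,.118,0]);Y=np.array([.118,-.993,0])
for h in (.010,.0143,.018):
  print(h,proj(im,p+X*.063+[0,0,h]).round(1),proj(im,p+Y*.063+[0,0,h]).round(1),proj(im,p-Y*.063+[0,0,h]).round(1), 'peg',proj(im,p+Y*.094+[0,0,h+.03]).round(1),'bar end',proj(im,p+X*.04+[0,0,h+.03]).round(1))
P=cloud(im)
for q in [(280,165),(220,180),(478,284),(300,180)]: print(q,pt(im,*q).round(4))
for n,f in (('scene','s3.pkl'),('top','top0.pkl')):
  im=pickle.load(open(f,'rb'));c=(.588,-.237)
  a=np.arange(270,310);print(n,[int(cv2.remap(im['color'],*[np.float32([[v]]) for v in proj(im,[c[0]+.058*np.cos(np.radians(t)),c[1]+.058*np.sin(np.radians(t)),.07])],cv2.INTER_LINEAR).mean()) for t in a])
go([.588,-.237,.11],94)
E
```

```text
0.01 [279.2 142. ] [388.1 253.6] [170.7 253.6] peg [473.2 279.3] bar end [279. 199.]
0.0143 [279.2 142.5] [390.7 256.8] [168.  256.8] peg [478.9 283.8] bar end [279.  201.4]
0.018 [279.1 142.9] [393.1 259.7] [165.5 259.7] peg [484.1 288. ] bar end [278.9 203.6]
(280, 165) [ 0.4959 -0.2293  0.1691]
(220, 180) [ 0.4844 -0.1988  0.1693]
(478, 284) [ 0.4548 -0.3296  0.1989]
(300, 180) [ 0.4895 -0.2407  0.17  ]
scene [189, 190, 187, 186, 187, 180, 167, 153, 136, 118, 104, 108, 114, 120, 125, 129, 130, 130, 130, 129, 130, 129, 129, 129, 131, 133, 140, 148, 156, 164, 172, 173, 174, 175, 177, 178, 180, 182, 183, 183]
top [145, 145, 145, 146, 146, 146, 145, 140, 132, 125, 126, 127, 128, 131, 133, 135, 135, 135, 135, 134, 133, 134, 134, 134, 134, 133, 134, 136, 139, 141, 143, 143, 143, 144, 144, 144, 142, 143, 143, 142]
shift [141.8  19.1  46.7] turn -87.2 phi now 6.8 pos [ 0.4449 -0.2348  0.1568] F [-0.5  1.  -2.6] grip 10.6 t 13.47
```

Lid centred within about 1 mm in the hand. Notch at 288°, so the final φ is 18° and the start φ is 94° (76° away). Moving above the chamber.

```bash
python3 -m inch '3 15 2 0 -9; 3 32 4 0 -19; 3 50 7 0 -29; 3 68 9 5 -39; 3 86 11 10 -49; 3 104 14 15 -59; 3 120 16 20 -68; 3 132 18 25 -77; 3 142 19 30 -87; 3 142 19 40 -87' 
python3 -m inch '3 0 0 0 0; 3 0 0 0 0'
python3 - <<'E'
from lid import *
go([.588,-.237,.076],94)
im=cam('wrist','w12.png');
im=cam('scene');cv2.imwrite('pics/s12.png',cv2.resize(im['color'][170:320,140:340],None,fx=4,fy=4,interpolation=cv2.INTER_CUBIC))
E
```

```text
time_s: 14.72
position: [0.5888, -0.2368, 0.1167]
tool_rot: [[-0.066, 0.998, 0.0], [0.998, 0.066, 0.0], [0.0, 0.0, -1.0]]
ft_force: [-0.2, 0.1, -3.4]
grip_width: 0.0102
time_s: 14.98
position: [0.5879, -0.2378, 0.1174]
tool_rot: [[-0.064, 0.998, -0.0], [0.998, 0.064, -0.0], [-0.0, -0.0, -1.0]]
ft_force: [-0.2, 0.5, -3.1]
grip_width: 0.0103
shift [ 0.8  0.1 41.4] turn -0.3 phi now 93.66 pos [ 0.5879 -0.2378  0.1174] F [-0.2  0.5 -3.1] grip 10.3 t 14.97
```

View pics/s12.png

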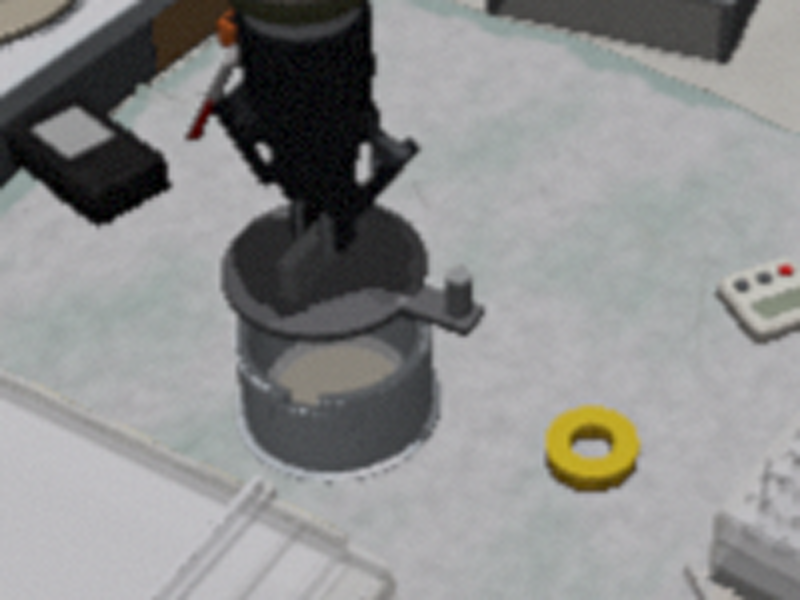

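The lid is over the chamber, with the tab pointing towards world +x, away from the notch. Descending, then feeling for the rim.

```bash
python3 -m inch '3 1 0 12 0; 3 1 0 25 0; 3 1 0 34 0; 3 1 0 38 0; 3 1 0 40 0; 3 1 0 40 0'
python3 -m inch '3 0 0 2 0; 3 0 0 2 0'
```

```text
time_s: 15.82
position: [0.5882, -0.237, 0.0774]
tool_rot: [[-0.066, 0.998, 0.0], [0.998, 0.066, -0.0], [-0.0, 0.0, -1.0]]
ft_force: [-0.2, 0.7, -4.1]
grip_width: 0.0099
time_s: 16.08
position: [0.5881, -0.2369, 0.0752]
tool_rot: [[-0.066, 0.998, 0.0], [0.998, 0.066, -0.0], [-0.0, 0.0, -1.0]]
ft_force: [-0.2, -0.6, -3.2]
grip_width: 0.01
```

```bash
python3 -m inch '3 0 0 1 0; 3 0 0 1 0'; python3 -m inch '3 0 0 1 0; 3 0 0 1 0';python3 -m inch '3 0 0 1 0; 3 0 0 1 0'
```

```text
time_s: 16.32
position: [0.5881, -0.237, 0.0742]
tool_rot: [[-0.065, 0.998, -0.0], [0.998, 0.065, 0.0], [0.0, -0.0, -1.0]]
ft_force: [0.1, -0.4, -3.8]
grip_width: 0.0102
time_s: 16.58
position: [0.588, -0.2369, 0.0731]
tool_rot: [[-0.066, 0.998, -0.0], [0.998, 0.066, 0.0], [0.0, -0.0, -1.0]]
ft_force: [0.1, 0.6, -3.9]
grip_width: 0.0103
time_s: 16.82
position: [0.5881, -0.237, 0.0722]
tool_rot: [[-0.066, 0.998, -0.0], [0.998, 0.066, 0.0], [0.0, -0.0, -1.0]]
ft_force: [0.2, -0.2, -3.4]
grip_width: 0.01
```

```bash
python3 -m inch '3 0 0 1 0; 3 0 0 1 0'; python3 -m inch '3 0 0 1 0; 3 0 0 1 0';python3 - <<'E'
from lid import *
go([.588,-.237,.07],94)
im=cam('scene');cv2.imwrite('pics/s13.png',cv2.resize(im['color'][210:290,180:290],None,fx=7,fy=7,interpolation=cv2.INTER_CUBIC))
E
```

```text
time_s: 17.08
position: [0.588, -0.2371, 0.0718]
tool_rot: [[-0.066, 0.998, 0.0], [0.998, 0.066, -0.0], [-0.0, 0.0, -1.0]]
ft_force: [-4.4, 0.6, 2.8]
grip_width: 0.0101
time_s: 17.32
position: [0.5879, -0.2371, 0.0714]
tool_rot: [[-0.066, 0.998, 0.0], [0.998, 0.066, -0.001], [-0.001, 0.0, -1.0]]
ft_force: [-6.5, 1.0, 9.0]
grip_width: 0.0102
shift [0.1 0.1 1.4] turn -0.2 phi now 93.76 pos [ 0.5879 -0.2371  0.0714] F [-6.5  1.   9. ] grip 10.2 t 17.32
```

View pics/s13.png

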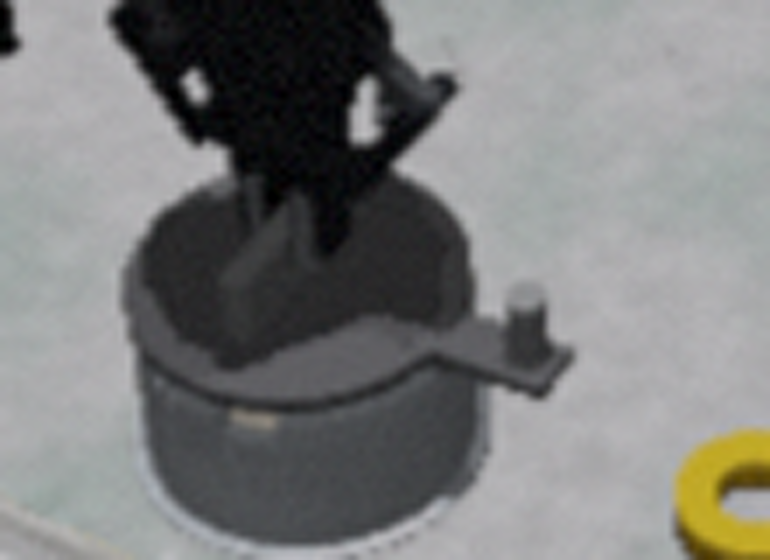

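The key touched the rim at TCP z = 0.0718, which is 8 mm above home as expected, and the lid presses lightly. Turning on the rim.

```bash
python3 -m inch '3 0 0 0 4; 3 0 0 0 10; 3 0 0 0 16; 3 0 0 0 22; 3 0 0 0 28; 3 0 0 0 34; 3 0 0 0 38; 3 0 0 0 40'; python3 -m inch '3 0 0 0 5; 3 0 0 0 11; 3 0 0 0 17; 3 0 0 0 22; 3 0 0 0 25; 3 0 0 0 27; 3 0 0 0 27'
```

```text
time_s: 18.38
position: [0.5896, -0.2367, 0.0713]
tool_rot: [[0.591, 0.806, 0.004], [0.806, -0.591, -0.001], [0.002, 0.004, -1.0]]
ft_force: [3.6, 3.9, 4.9]
grip_width: 0.0103
time_s: 19.25
position: [0.5893, -0.2374, 0.0712]
tool_rot: [[0.893, 0.451, 0.003], [0.451, -0.893, -0.002], [0.002, 0.003, -1.0]]
ft_force: [3.7, 2.2, 5.6]
grip_width: 0.0101
```

```bash
python3 -m inch '3 0 0 1 2; 3 0 0 1 4; 3 0 0 1 5'; python3 -m inch '3 0 0 0 1; 3 0 0 0 2; 3 0 0 0 2'; python3 -m inch '3 0 0 0 1; 3 0 0 0 1.5; 3 0 0 0 1.5'
python3 - <<'E'
from lid import *
go([.588,-.237,.0637],18)
E
```

```text
time_s: 19.62
position: [0.5899, -0.2373, 0.0706]
tool_rot: [[0.929, 0.371, 0.005], [0.371, -0.929, -0.002], [0.004, 0.004, -1.0]]
ft_force: [4.6, 1.9, 5.9]
grip_width: 0.0103
time_s: 20.0
position: [0.5871, -0.2368, 0.0681]
tool_rot: [[0.941, 0.338, -0.003], [0.338, -0.941, 0.001], [-0.002, -0.002, -1.0]]
ft_force: [-0.2, -0.3, -2.5]
grip_width: 0.0102
time_s: 20.38
position: [0.588, -0.2369, 0.0691]
tool_rot: [[0.95, 0.313, -0.0], [0.313, -0.95, 0.0], [-0.0, -0.0, -1.0]]
ft_force: [-0.6, -0.6, -2.9]
grip_width: 0.0099
shift [0.  0.1 5.4] turn 0.3 phi now 18.25 pos [ 0.588  -0.2369  0.0691] F [-0.6 -0.6 -2.9] grip 9.9 t 20.38
```

The key entered the notch: the force fell to the lid's own weight. Lowering it home.

```bash
python3 -m inch '3 0 0 1.5 0; 3 0 0 3 0; 3 0 0 3 0'; python3 -m inch '3 0 0 1 0; 3 0 0 2 0; 3 0 0 2 0';python3 -m inch '3 0 0 1 0; 3 0 0 1.5 0; 3 0 0 1.5 0'
```

```text
time_s: 20.75
position: [0.588, -0.2369, 0.066]
tool_rot: [[0.95, 0.313, -0.0], [0.313, -0.95, 0.0], [-0.0, -0.0, -1.0]]
ft_force: [-0.6, 0.6, -2.4]
grip_width: 0.0103
time_s: 21.12
position: [0.5881, -0.2369, 0.0643]
tool_rot: [[0.95, 0.313, 0.0], [0.313, -0.95, -0.0], [0.0, 0.0, -1.0]]
ft_force: [-0.2, -0.0, -2.2]
grip_width: 0.0101
time_s: 21.5
position: [0.5882, -0.237, 0.0642]
tool_rot: [[0.95, 0.313, 0.001], [0.313, -0.95, -0.001], [0.001, 0.001, -1.0]]
ft_force: [-3.5, 1.7, 8.2]
grip_width: 0.01
```

Contact at 0.0642, matching the home height. Releasing and backing off.

```bash
python3 -m inch '3 0 0 -1 0; 40 0 0 -1 0; 40 0 0 -1 0; 40 0 0 -1 0; 40 0 0 -1 0; 40 0 0 -20 0; 40 0 0 -60 0; 40 0 0 -110 0; 40 0 0 -140 0'
python3 -m inch '40 -60 0 0 0; 40 -100 0 0 0; 40 -140 0 0 0; 40 -140 0 0 0'
python3 - <<'E'
from lid import *
im=cam('wrist','w14.png');save(im,'w14.pkl')
lid(im,[.588,-.237],zb=(.101,.114),zp=(.072,.084))
P=cloud(im)
d=np.hypot(P[...,0]-.588,P[...,1]+.237)
for nm,k in(('plate',(P[...,2]>.068)&(P[...,2]<.09)&(d<.06)),('bar',(P[...,2]>.1)&(P[...,2]<.115)&(d<.05))):
  Q=P[k];A=np.c_[Q[:,:2]-[.588,-.237],np.ones(len(Q))];s=np.linalg.lstsq(A,Q[:,2],rcond=None)[0];print(nm,len(Q),np.median(Q[:,2]).round(4),'tilt deg',np.degrees(s[:2]).round(2))
im=cam('scene');save(im,'s14.pkl');cv2.imwrite('pics/s14.png',cv2.resize(im['color'][180:290,160:310],None,fx=5,fy=5,interpolation=cv2.INTER_CUBIC))
cam('top','t14.png');go([.588,-.237,.07],18)
E
```

```text
time_s: 22.62
position: [0.5885, -0.2371, 0.2055]
tool_rot: [[0.95, 0.313, 0.003], [0.313, -0.95, -0.002], [0.002, 0.002, -1.0]]
ft_force: [-0.7, -0.7, -0.5]
grip_width: 0.04
time_s: 23.12
position: [0.4535, -0.2815, 0.2032]
tool_rot: [[0.95, 0.311, 0.0], [0.311, -0.95, -0.0], [-0.0, 0.0, -1.0]]
ft_force: [-0.5, 0.1, 0.6]
grip_width: 0.0402
bar 1330 ((580.7771606445312, -240.67733764648438), (65.14019012451172, 11.752540588378906), 17.708091735839844) axis deg -161.93 [ 0.5811 -0.2404  0.107 ]
peg 365 [ 0.6157 -0.3264  0.1069]
plate [ 0.5867 -0.2383] 0.0008570105960168314
peg dist 0.0927 dir -71.76
plate 11585 0.0775 tilt deg [ 0.02 -0.05]
bar 1332 0.1071 tilt deg [0.09 0.82]
shift [ 1.393e+02 -1.000e-01  1.329e+02] turn 0.3 phi now 18.27 pos [ 0.4557 -0.2807  0.2028] F [-0.3 -0.3 -0.2] grip 39.9 t 23.27
```

View pics/s14.png

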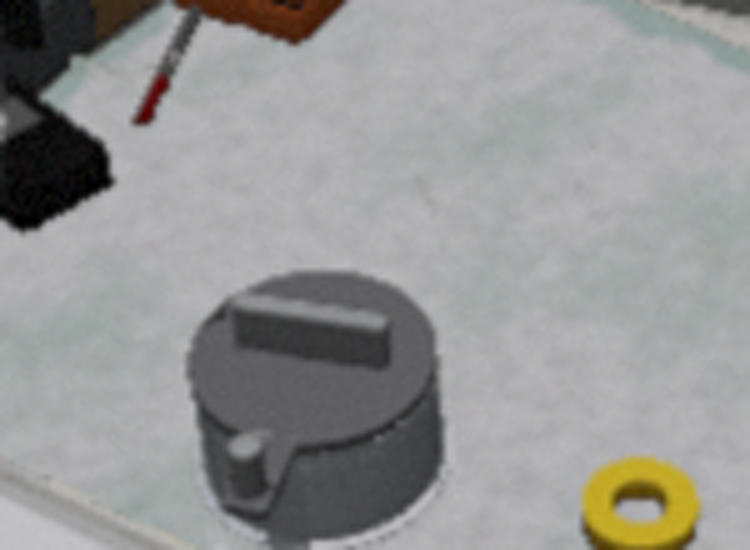

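View pics/t14.png

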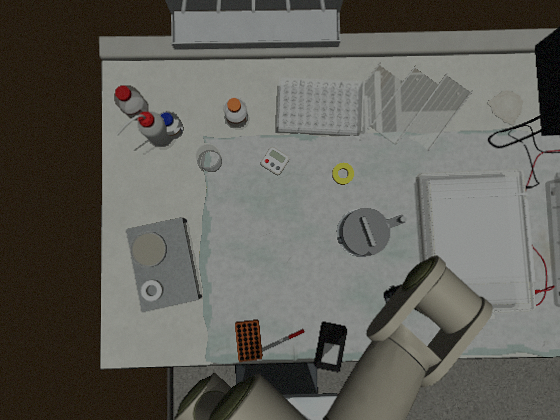

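View pics/w14.png

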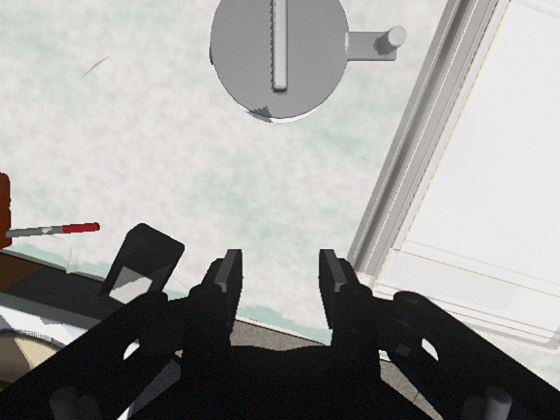

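The lid sits level (tilt under 0.1°) with its plate top at 0.0775 m; home would be 0.078. The key points at -71.8°, over the notch, and the lid is centred. The bystanders look unmoved (beaker (209,158), timer (275,161), tape (343,174)). Handing in.

```bash
python3 -c "
from rig import env
print(env.close_job())"
```

```text
the job is handed in; nothing more can be done
None
```

The chamber is closed and the job was handed in at about 23.3 s, with the robot clear of everything.

- **Pulling the lid out:** I pulled it by the peg about 122 mm, until the whole plate was clear of the shelf, then let go of it on the worktop. The first try closed just above the peg without moving the lid. The finger tips sat roughly 25 mm higher than the reported tool point, so I went lower and gripped it.
- **Closing the chamber:** I took the lid by the bar and set it on the rim with its key about 76° from the notch, pressing lightly. I turned it on the rim about 74–76°, until the contact force fell away and the key entered the notch. I lowered it about 5 mm to home and let go.
- **Last checks:**
  - The lid is level to within 0.1°.
  - The plate top is at 77.5 mm, against 78 mm when home.
  - The key points to -71.8°, against -72° for the notch.
  - The lid centre is within about 2 mm of the rim centre.
  - The timer, beaker and tape look unmoved in the top picture.
- **Disagreements:** The cameras differed by up to 3 mm on the chamber centre. The slope of the bar's top read 0.8°, which I put down to depth noise because the plate itself reads level.

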